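# Uncover the bearing press

### The job

Get the hand press ready for the next bearing: swing its lever all the way up so that the plunger is out of the way, then lift the loose orange cover off the round nest and set it on the cork mat, the right way up and wholly on the mat. Keep the cover roughly level throughout and lower it onto the mat before letting go; leave the lever up and everything else where it is.

Things in the scene. Friction and masses are not known exactly. Their poses are not given: they have to be found in the camera images.
- press: Fixed chrome hand press. Origin on the work surface under the plunger axis; x points from its open front to its column, z up; its yaw varies. Blue base plate x -70 to +110, y +-60, 20 mm high. Round steel nest on the base (radius 42, top at z 50) centred on the origin. Column radius 20 at x 85.
- head_front (a point): Middle of the lower front edge of the press head, at press x -36, z 215. The head (press x -36 to +112, y +-30, z 215 to 275) overhangs the cover's fin: a tool pointing straight down cannot reach the fin, one tilted 30 to 40 degrees, coming from the press's front and pointing forward and down, can.
- plunger: Round steel plunger, radius 12, on the press axis; origin at the centre of its lower face, which hangs 57 mm above the work surface (3 mm above the cover's top) with the lever fully down and rises 42 mm per rad of lever, to 112 mm.
- lever_arm (a joint): Press lever. 0: fully down (pointing to the front, 30 degrees below level); grows as the ball end is raised, to 1.31 rad at the stop (45 degrees above level). Starts at or a little above 0, stays where it is left (about 3 N at the ball).
- lever_pivot (a point): Lever pivot, at press x 20, y 58, z 240; the pivot axis is the press's y axis.
- lever_ball (a point): Centre of the black ball (radius 14) at the lever's end, 130 mm from the pivot, on a rod of radius 5. It swings in the plane press y = 58.
- cover: Loose round orange plastic cover, an upside-down cup over the nest, about 0.16 kg. Origin at the centre of its open lower rim, z up. Outer radius 48, inner 45, 18 mm high, top 4 thick: on the nest its rim hangs 14 mm below the nest top (origin 36 mm above the work surface). A black upright fin on top, centre x -34, is 24 long (x), 10 thick (y), from z 18 to 56.
- cover_fin (a point): Grip point in the fin, at cover x -34, y 0, z 44 (12 mm below the fin's top); axes as the cover's. Grip across y.
- nest_top (a point): Centre of the nest's top face, 50 mm above the work surface; axes as the press's.
- mat_top (a point): Centre of the upper face of the fixed round cork mat, radius 80, 6 mm thick; it lies to the left or to the right of the press.
- yoyo: Sky-blue yo-yo, 58 mm across, 42 high, lying on a black rubber pad (radius 65, 5 mm thick) on the other side of the press: not the cork mat. Leave alone. Origin at its underside.
- red_yoyo: Red yo-yo, 58 mm across, 42 high. Leave alone.
- jar: Glass jar with cork lid, radius 36, 125 high. Leave alone. Origin at its underside.
- seater: Steel response pad seater, 127 mm long, 22 high, lying. Leave alone.
- dish: Low steel dish 90 x 60 x 18 with two white bearings. Leave alone.
- screwdriver: Screwdriver, 150 long, lying. Leave alone.
- carton: Cardboard carton 90 x 70 x 60. Leave alone.
Not all that is in view belongs to the job. There is more than one size of the part that bears mat_top; the job needs the largest.

How it is judged:
By the outcome, as a careful person would: the job done as asked, in the order asked, and still so for the second after the job is handed in, with the robot touching nothing.
It also fails if it takes over 50 s, if anything falls off the work surface, if the arm or the gripper's body presses on something with over 40 N, if the wrist force passes 120 N, or if a joint passes its speed limit or range.

### The arm

A 7-joint arm with a two-finger parallel gripper is mounted at the origin on the work surface. World frame = base frame: x ahead of the robot, y to its left, z up, the work surface at z = 0. Lengths are in mm, angles in rad, forces in N, time in s.
With the tool pointing down it reaches from about 425 to 875 mm from the base axis. Payload 4.7 kg.
Tool frame: the origin (TCP) lies between the finger pads, 19 mm behind the fingertips; this is the grasp point; z points along the fingers, y is the line along which they close (so a half turn about z gives the same grasp; the last joint's range is limited). The gripper opens to 87 mm and grips with 3 to 60 N. Pads are 19 mm wide; open, the fingers measure 117 mm over their backs; the gripper's body (75 mm by 190 mm) begins 51 mm behind the grasp point.
Start: joints at [-1.192, 0.321, -0.07, 1.45, 0.023, 1.371, -0.057], TCP at [231.922, 607.236, 241.287] pointing down, gripper open.
Joint ranges: [-2.86, 2.86], [-0.3, 2.09], [-1.38, 1.24], [0.06, 2.45], [-1.56, 4.7], [0.09, 2.05], [-2.69, 2.69]. Speed limits (rad/s): [2.57, 2.57, 3.14, 3.14, 3.14, 3.14, 3.14].

### API

Orientations are given as [roll, pitch, yaw] about the fixed x, y, z axes, in that order (R = Rz(yaw) Ry(pitch) Rx(roll)).
In Python, from cell import ctrl gives the robot as it stands. The module is installed in compiled form; this text tells all that it offers.
- The arm moves only by the shell command python3 -m inch 'ROWS' [FORCE]. ROWS is JSON, a list of rows, each a list of 7 numbers: the shift along the world's x, y, z as a fraction of full scale, then the turn, a rotation vector about the world's x, y, z as a fraction of full scale, then the opening, from -1 (shut) to 1 (fully open). In form: [[dx, dy, dz, ax, ay, az, grip], ...]. A call has 1 to 10 rows; each row shifts and turns the commanded pose from where the row before left it; what a row does not reach is not made up. Full scale, the value 1, is 20 mm for a shift and 5 degrees for a turn. A row lasts 1/10 s, in which the tool goes at most 50 mm and 8.59 degrees, less where a joint would pass 70% of its speed; a pose out of reach is approached as far as the arm can. A call with a number of a shift or a turn outside -1 to 1 is refused whole. A call with a gripper value outside its range is refused whole. The fingers move at their own pace and stop on an object; FORCE is the grip in N (left out, the last holds). Time passes only in rows, so rows that do not move let the fingers close. It gives the time, the measured TCP pose, the force, the opening and the grip force at its end, in the units of the state.
- ctrl.get_state(): the state, without advancing time (a new reading comes with each control period).
- ctrl.snapshot(name): name is "side" or "top"; returns the picture (480x640x3 uint8, blue, green, red); there is no depth.
- ctrl.camera_model(name): a dict with "vfov" (degrees; the focal length in pixels is half the picture's height over the tangent of half this angle, whatever the lens; pixels are square), "cx", "cy" (the principal point, pixels), "cam_to_world" (4x4, takes a point from camera to world coordinates). Camera axes: x right, y up, looking along -z (the intrinsics and any distortion apply to the point x, -y, -z); pixel columns grow to the right and rows downward; lengths in mm; the calibration is good to about 2 mm. A picture is of the moment at which its call begins. camera_model takes no time and is no camera call.
- ctrl.job_done(): hands the job in; it is judged then, once.
The state is a dict: "clock": time; "q": joint angles; "joint_vel": joint speeds; "tau": joint torques, N m; "eef_pos": TCP position; "tcp_rot": TCP orientation; "force": force on the tool from outside, world axes, zero at the start; "moment": the same for the moment, N m; "opening": finger opening in mm; "grasp_force": force on a finger pad.
Only numpy, scipy, OpenCV 4.12 (cv2) and the standard library are available. Lean on these libraries where they do the work, as an engineer would, in place of code of your own. Each camera call takes 0.05 s, during which the arm holds its last target. There are 200 camera calls.

## Working session

There is one attempt and no reset: what is moved stays moved. The work goes in short steps, Python scripts to look and compute and a shell command to move; the robot and the scene stay as the last step left them, time stands still between calls to the robot, and variables do not carry over. Pictures are saved under pics/ and viewed, at most 10 in all, crops included, and the job is handed in when it is done.

```bash
mkdir -p pics
cat > h.py <<'E'
import numpy as np, cv2
from cell import ctrl
def cam(n):
    m=ctrl.camera_model(n); return m
def ray(n,u,v):
    m=cam(n); f=240/np.tan(np.radians(m['vfov'])/2); T=np.array(m['cam_to_world'])
    d=T[:3,:3]@np.array([(u-m['cx'])/f,-(v-m['cy'])/f,-1]); return T[:3,3],d/np.linalg.norm(d)
def onz(n,u,v,z):
    o,d=ray(n,u,v); return o+d*(z-o[2])/d[2]
def tri(a,b):
    (o1,d1),(o2,d2)=ray(*a),ray(*b)
    t=np.linalg.lstsq(np.c_[d1,-d2],o2-o1,rcond=None)[0]
    p,q=o1+d1*t[0],o2+d2*t[1]; return (p+q)/2,np.linalg.norm(p-q)
def proj(n,P):
    m=cam(n); f=240/np.tan(np.radians(m['vfov'])/2); T=np.array(m['cam_to_world'])
    c=T[:3,:3].T@(np.array(P,float)-T[:3,3]); return np.round([m['cx']+f*c[0]/-c[2], m['cy']-f*c[1]/-c[2]],1)
E
python3 - <<'E'
from h import *
np.set_printoptions(precision=3,suppress=True)
for n in('side','top'):
    m=cam(n); print(n,m); cv2.imwrite(f'pics/{n}0.png',ctrl.snapshot(n))
print(ctrl.get_state())
E
```

```text
side {'vfov': 44.49380877894426, 'cx': 324.3650362497833, 'cy': 241.46683324271243, 'cam_to_world': array([[    0.995,     0.054,    -0.079,   424.068],
       [   -0.096,     0.537,    -0.838, -1116.559],
       [   -0.002,     0.842,     0.54 ,   883.078],
       [    0.   ,     0.   ,     0.   ,     1.   ]])}
top {'vfov': 47.73745950238803, 'cx': 318.4304786444935, 'cy': 246.6418082494327, 'cam_to_world': array([[   0.013,    0.991,   -0.131,  341.111],
       [  -1.   ,    0.011,   -0.015,   -8.513],
       [  -0.014,    0.131,    0.991, 1371.18 ],
       [   0.   ,    0.   ,    0.   ,    1.   ]])}
{'clock': 0.1, 'q': array([-1.192,  0.322, -0.07 ,  1.452,  0.023,  1.371, -0.057]), 'joint_vel': array([-0.002, -0.001,  0.   , -0.002,  0.   , -0.   , -0.   ]), 'tau': array([  0.   , -49.257,  -0.406, -31.34 ,  -0.064,   0.04 ,   0.   ]), 'eef_pos': array([231.767, 606.789, 240.256]), 'tcp_rot': array([-3.14 ,  0.   ,  2.777]), 'force': array([-0.062,  0.003,  0.523]), 'moment': array([-0.035,  0.058,  0.006]), 'grasp_force': 0.0, 'opening': 86.72417672189916}
```

View pics/side0.png

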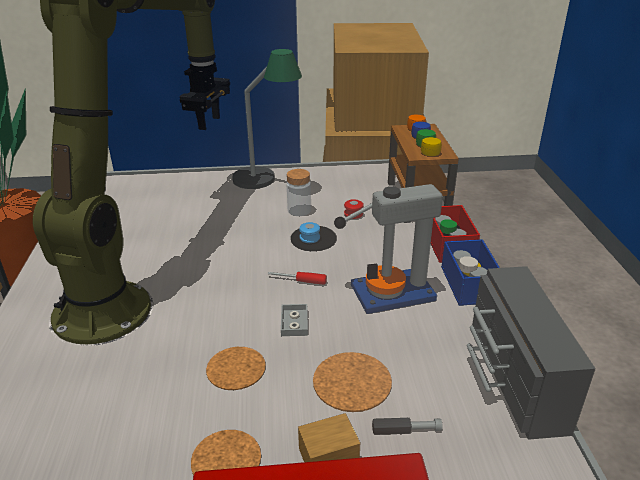

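View pics/top0.png

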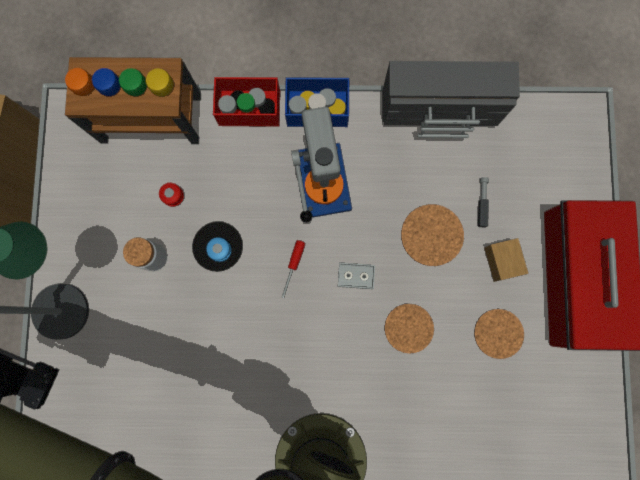

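The top view shows the press at about (322,165), with the lever ball at (306,216) and the cover at (324,188). The side view has the ball at (340,222) and the fin at (372,270).

There are three candidate cork discs in the top view: (433,235), (409,328) and (499,333). The first looks largest. I'll measure all three and confirm in a crop.

Run:
```python
from h import *
np.set_printoptions(precision=1,suppress=True)
I={n:cv2.imread(f'pics/{n}0.png') for n in('side','top')}
H={n:cv2.cvtColor(I[n],cv2.COLOR_BGR2HSV) for n in I}
def blobs(n,lo,hi,box,amin=40):
    x0,y0,x1,y1=box; m=np.zeros((480,640),np.uint8)
    m[y0:y1,x0:x1]=cv2.inRange(H[n],lo,hi)[y0:y1,x0:x1]
    m=cv2.morphologyEx(m,cv2.MORPH_CLOSE,np.ones((3,3)))
    return [c for c in cv2.findContours(m,cv2.RETR_EXTERNAL,cv2.CHAIN_APPROX_NONE)[0] if cv2.contourArea(c)>=amin]
# mats
for n,box in(('top',(370,190,540,370)),('side',(180,335,400,465))):
    for c in blobs(n,(5,60,90),(25,255,255),box,300):
        P=np.array([onz(n,*p[0],6) for p in c])[:,:2].astype(np.float32)
        (cx,cy),r=cv2.minEnclosingCircle(P); e=cv2.fitEllipse(c)
        print(n,'mat px',np.array(e[0]),'world z6',cx,cy,'r',r)
# cover orange
for n,box in(('top',(290,150,360,220)),('side',(355,255,420,300))):
    for c in blobs(n,(5,170,120),(18,255,255),box): print(n,'orange',cv2.boundingRect(c),cv2.contourArea(c))
    for c in blobs(n,(100,120,50),(125,255,200),(290,140,360,220) if n=='top' else (340,260,445,315),100):
        r=cv2.minAreaRect(c);print(n,'base',cv2.boxPoints(r).ravel(), cv2.approxPolyDP(cv2.convexHull(c),3,True).reshape(-1,2).tolist())
for n,box in(('top',(295,205,315,225)),('side',(330,212,350,232)),('top',(316,180,332,206)),('side',(362,258,382,284))):
    for c in blobs(n,(0,0,0),(180,255,55),box,10):
        print(n,'black',np.array(cv2.minEnclosingCircle(c)[0]),cv2.boundingRect(c))
a=cv2.resize(I['top'][130:370,270:540],None,fx=2,fy=2)[:480]
b=cv2.resize(I['side'][175:315,325:450],None,fx=3.4,fy=3.4,interpolation=cv2.INTER_CUBIC)
c=cv2.resize(I['top'][90:225,285:360],None,fx=3.5,fy=3.5,interpolation=cv2.INTER_CUBIC)
W=np.zeros((600,800,3),np.uint8)
a=cv2.resize(a,(270,240)); W[:240,:270]=a; W[:b.shape[0],272:272+425]=b[:, :425]; 
W[242:242+352,0:262]=c[:352,:262][:352]if c.shape[0]>=352 else cv2.resize(c,(262,352))
cv2.imwrite('pics/crop1.png',W)
```

```text
top mat px [498.8 333.5] world z6 310.6836853027344 -436.8725280761719 r 61.813907623291016
top mat px [408.9 328.1] world z6 320.624267578125 -214.7488250732422 r 61.57562255859375
top mat px [509.1 258.6] world z6 497.3260192871094 -468.0225830078125 r 56.95451354980469
top mat px [432.1 234.7] world z6 556.4227294921875 -275.8426818847656 r 80.13557434082031
side mat px [227.1 449.1] world z6 312.825439453125 -437.4571533203125 r 61.12789535522461
side mat px [342.5 404.5] world z6 526.4075927734375 -332.4723205566406 r 144.73033142089844
side mat px [235.2 367.6] world z6 322.9214172363281 -217.10679626464844 r 63.01303482055664
top orange (305, 173, 38, 30) 538.0
top base [298.2 156.5 307.8 154.9 312.6 183.4 303.  185. ] [[301, 156], [310, 168], [303, 185]]
top base [296.6 151.2 339.2 143.4 351.2 209.5 308.6 217.3] [[339, 144], [350, 209], [313, 216], [305, 192]]
side orange (366, 266, 40, 28) 392.0
side base [352.3 279.2 429.8 264.9 435.4 295.4 357.9 309.7] [[435, 295], [367, 308], [353, 282], [364, 277], [430, 287]]
top black [306.3 215.7] (300, 210, 13, 13)
side black [339.5 222. ] (334, 217, 12, 11)
top black [324.5 195.5] (323, 190, 4, 12)
top black [324.  182.1] (320, 180, 9, 6)
side black [372. 271.] (367, 264, 10, 15)
```

View pics/crop1.png

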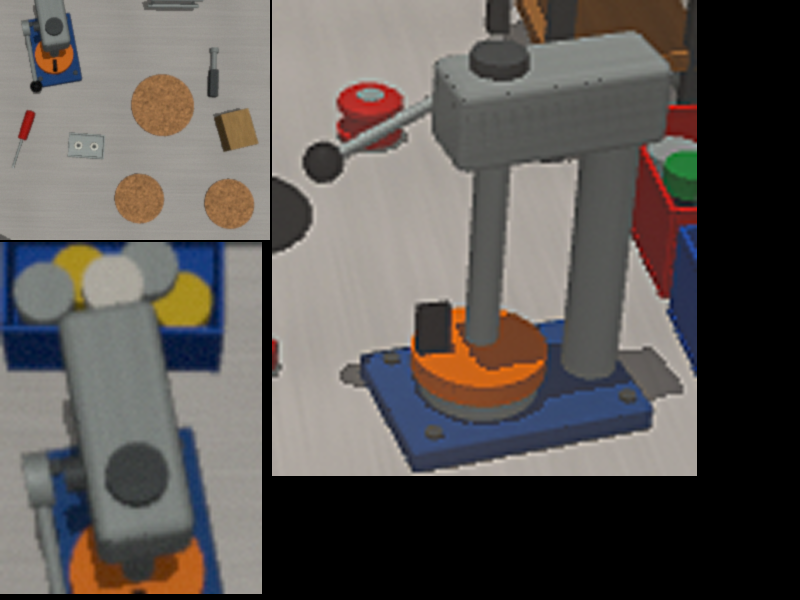

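The crop confirms it: the mat at top px (433,235) has a measured radius of 80, and the other two cork discs are about 61, so (433,235) is the target. The fin faces the press's front and the ball hangs front-left. Next I'll triangulate.

Run:
```python
from h import *
np.set_printoptions(precision=1,suppress=True)
S,T='side','top'
I={n:cv2.imread(f'pics/{n}0.png') for n in('side','top')}
print('ball',*tri((T,306.3,215.7),(S,339.5,222)))
# mat side ellipse
h=cv2.cvtColor(I[S],cv2.COLOR_BGR2HSV); m=np.zeros((480,640),np.uint8); m[340:413,305:400]=cv2.inRange(h,(5,60,90),(25,255,255))[340:413,305:400]
c=max(cv2.findContours(m,cv2.RETR_EXTERNAL,cv2.CHAIN_APPROX_NONE)[0],key=cv2.contourArea)
e=cv2.fitEllipse(c);print('mat side',e,cv2.boundingRect(c));
P=np.array([onz(S,*p[0],6) for p in c])[:,:2].astype(np.float32);print(cv2.minEnclosingCircle(P))
print('mat tri',*tri((T,432.1,234.7),(S,*e[0])))
# base
A=onz(T,339,144,20);B=onz(T,350.5,209.5,20);C=onz(T,308.6,217.3,20)
print('base FR',B,'FL(minrect)',C,'yaw edge',np.degrees(np.arctan2(*(A-B)[[1,0]])),'front len',np.linalg.norm(B-C))
Cs=onz(S,353,281,20);Bs=onz(S,367,302,20);Ds=onz(S,435.5,289,20)
print('side FL,FR,BR',Cs,Bs,Ds,np.degrees(np.arctan2(*(Ds-Bs)[[1,0]])))
# cover top rim circle at z=54 from top-view orange
for n,box in((T,(290,150,360,220)),(S,(355,255,420,300))):
    h=cv2.cvtColor(I[n],cv2.COLOR_BGR2HSV); x0,y0,x1,y1=box;m=np.zeros((480,640),np.uint8)
    m[y0:y1,x0:x1]=cv2.inRange(h,(5,150,60),(20,255,255))[y0:y1,x0:x1]
    m=cv2.morphologyEx(m,cv2.MORPH_CLOSE,np.ones((3,3)))
    c=max(cv2.findContours(m,cv2.RETR_EXTERNAL,cv2.CHAIN_APPROX_NONE)[0],key=cv2.contourArea)
    P=np.array([onz(n,*p[0],54) for p in c])[:,:2].astype(np.float32)
    print(n,'cover',cv2.minEnclosingCircle(P), 'lo/hi',P.min(0),P.max(0))
# fin
for n,(x0,y0,x1,y1) in((T,(316,180,332,210)),(S,(362,258,384,286))):
    g=I[n][y0:y1,x0:x1].max(2); print(n); print(g[:, :] if n==T else g)
```

```text
ball [567.2  37.3 190.6] 2.0793916882644052
mat side ((351.9231872558594, 381.42364501953125), (58.677242279052734, 78.26815032958984), 93.07498931884766) (313, 352, 79, 60)
((558.1907958984375, -277.363037109375), 81.8726806640625)
mat tri [ 557.6 -276.8    1.1] 2.264745224332689
base FR [615.9 -67.8  20. ] FL(minrect) [594.6  38.1  20. ] yaw edge 10.098285454701054 front len 108.0017152170729
side FL,FR,BR [603.6  36.5  20. ] [625.1 -48.6  20. ] [797.6 -15.3  20. ] 10.919908109757309
top cover ((671.5195922851562, 1.257757306098938), 48.250911712646484) lo/hi [624.6 -45. ] [703.2  47.3]
side cover ((677.1196899414062, -9.456512451171875), 58.060977935791016) lo/hi [626.  -66.6] [723.3  46.3]
top
[[ 57  62  61  61  61  59  55  53  52  56  52  55  57  81  92  97]
 [ 63  61  69  63  55  50  53  50  53  51  51  51  55  87 103 100]
 [ 96  95  98  83  58  49  55  47  55  54  48  52  58  90  98 104]
 [101 103 101  86  56  49  51  46  51  56  50  54  61  90 101 104]
 [103 100 103  98  63  49  47  49  48  48  54  55  71  97 105 100]
 [103 102 102  99  78  54  48  48  53  48  50  61  87 102 
[... 3527 characters left out ...]
1  51  53  53  69  86 122 214
  207 209 208 101]
 [103 128 125  96 135 230 108  82 175 178 234 232 229 229 227 223 216 210
  207 209 204  99]
 [ 96 128 126  96 127 183 230 226 220 216 212 211 210 210 209 209 208 207
  206 206 211 219]
 [ 70 128 125  96 121 126 197 217 211 209 206 206 206 207 206 206 206 205
  206 206 208 210]
 [126 123 122  94 124 118 123 205 214 210 208 206 206 206 206 205 206 206
  205 205 205 207]
 [123 122 125 125 127 125 118 110 186 215 211 209 206 206 205 206 205 206
  205 206 206 206]
 [120 122 126 127  91 128 107 108 121 145 216 213 210 208 206 206 206 206
  206 205 205 205]
 [120 120 123 123  71 132 130 130 125 106 121 167 214 213 210 208 208 206
  206 207 205 205]]
```

Run:
```python
from h import *
np.set_printoptions(precision=1,suppress=True)
I={n:cv2.imread(f'pics/{n}0.png') for n in('side','top')}
h=cv2.cvtColor(I['top'],cv2.COLOR_BGR2HSV); b=cv2.inRange(h,(100,120,40),(125,255,220))
R=[];F=[]
for v in range(150,206):
    u=np.flatnonzero(b[v,335:356]); 
    if len(u): R.append(onz('top',335+u.max()+.5,v,20)[:2])
for u in range(318,347):
    v=np.flatnonzero(b[200:222,u]); 
    if len(v): F.append(onz('top',u,200+v.max()+.5,0)[:2])
def fit(P):
    vx,vy,x,y=cv2.fitLine(np.float32(P),cv2.DIST_HUBER,0,.01,.01).ravel(); return np.degrees(np.arctan(vy/vx)),np.array([x,y]),np.array([vx,vy])
r,f=fit(R),fit(F); print('right',r,'front(z0)',f)
# head right edge z275 in top, rows 112..170
g=cv2.cvtColor(I['top'],cv2.COLOR_BGR2GRAY)
# side: bottom edge z=0
hs=cv2.cvtColor(I['side'],cv2.COLOR_BGR2HSV); bs=cv2.inRange(hs,(100,120,40),(125,255,220)); S=[]
for u in range(372,432):
    v=np.flatnonzero(bs[285:315,u]); 
    if len(v): S.append(onz('side',u,285+v.max()+.5,0)[:2])
print('side right bottom',fit(S))
for y in (10.,12.):
    t=np.radians(y);c,s=np.cos(t),np.sin(t);O=np.array([674.5,2.])
    W=lambda x,y_,z:[O[0]+c*x-s*y_,O[1]+s*x+c*y_,z]
    for nm,p in(('baseFR',(-70,-60,20)),('baseFL',(-70,60,20)),('BR',(110,-60,20)),('finTopF',(-46,0,92)),('finTopB',(-22,0,92)),('finMidR',(-46,-5,73)),('headF',(-36,0,215)),('headFL',(-36,30,275)),('headFR',(-36,-30,275)),('pivot',(20,58,240)),('ball',(-100,58,190.6))):
        print(y,nm,proj('top',W(*p)),proj('side',W(*p)))
```

```text
right (np.float32(10.734142), array([699.3, -54.1], dtype=float32), array([1. , 0.2], dtype=float32)) front(z0) (np.float32(-79.61244), array([610.9, -22.4], dtype=float32), array([ 0.2, -1. ], dtype=float32))
side right bottom (np.float32(9.667812), array([712.9, -29.7], dtype=float32), array([1. , 0.2], dtype=float32))
10.0 baseFR [351.1 209.5] [364.5 307.8]
10.0 baseFL [304.3 217.1] [348.9 278.2]
10.0 BR [339.3 141.8] [436.1 294.9]
10.0 finTopF [326.2 197.8] [367.  266.4]
10.0 finTopB [324.6 188.2] [376.7 264.8]
10.0 finMidR [328.2 199.2] [367.4 274.2]
10.0 headF [325.5 181. ] [373.3 220.6]
10.0 headFL [311.2 176. ] [369.9 190.6]
10.0 headFR [339.7 171.4] [379.2 203.3]
10.0 pivot [294.6 157.4] [388.3 195.6]
10.0 ball [304.3 215.8] [338.3 221.2]
12.0 baseFR [351.9 208.5] [365.7 308.3]
12.0 baseFL [305.4 217.7] [348.4 278.9]
12.0 BR [337.7 141.3] [436.2 293.8]
12.0 finTopF [326.8 197.7] [367.3 266.8]
12.0 finTopB [324.9 188.2] [376.8 265. ]
12.0 finMidR [328.8 199. ] [367.7 274.5]
12.0 headF [326.  180.9] [373.5 220.8]
12.0 headFL [311.9 176.4] [369.7 191. ]
12.0 headFR [340.2 170.8] [379.9 203.5]
12.0 pivot [294.5 158.3] [387.3 195.6]
12.0 ball [306.  216.4] [337.9 222. ]
```

```bash
python3 -m inch '[[0.2,-1,0.3,0,0,1,0.5],[0.3,-1,0.3,0,0,1,0.5],[0.4,-1,0.3,0,0,1,0.5],[0.4,-1,0.3,0,0,1,0.5],[0.4,-1,0,0,0,1,0.5],[0.4,-1,0,0,0,1,0.5],[0.5,-1,0,0.18,-0.98,0.2,0.5],[0.5,-1,0,0.18,-0.98,0,0.5],[0.5,-1,0,0.18,-0.98,0,0.5],[0.5,-1,0,0.18,-0.98,0,0.5]]' 20
```

```text
clock: 1.1
eef_pos: [314.2, 406.3, 265.2]
tcp_rot: [3.139, 0.351, -2.966]
force: [-0.3, -0.4, 0.2]
opening: 65.4
grasp_force: 0.0
```

```bash
python3 -m inch '[[0.5,-1,0,0.18,-0.98,0,0.5],[0.5,-1,0,0.18,-0.98,0,0.5],[0.5,-1,0,0.18,-0.98,0,0.5],[0.5,-1,0,0,0,0,0.5],[0.5,-1,0,0,0,0,0.5],[0.5,-1,0,0,0,0,0.5],[0.5,-1,0,0,0,0,0.5],[0.5,-1,0,0,0,0,0.5],[0.5,-1,0,0,0,0,0.5],[0.5,-1,0,0,0,0,0.5]]' && python3 -m inch '[[0.6,-1,0,0,0,0,0.5],[0.6,-1,0,0,0,0,0.5],[0.6,-1,0,0,0,0,0.5],[0.6,-1,0,0,0,0,0.5],[0.6,-1,0,0,0,0,0.5],[0.6,-1,0,0,0,0,0.5],[0.6,-1,0,0,0,0,0.5],[0.6,-1,0,0,0,0,0.5],[0.5,-0.9,0,0,0,0,0.5],[0,0,0,0,0,0,0.5]]'
python3 - <<'E'
from h import *
from scipy.spatial.transform import Rotation as R
s=ctrl.get_state();p=s['eef_pos'];M=R.from_euler('xyz',s['tcp_rot']).as_matrix()
print(p,M.round(3),s['q'].round(2))
a=ctrl.snapshot('top')[100:260,230:390];b=ctrl.snapshot('side')[130:310,280:460]
cv2.imwrite('pics/pre.png',np.hstack([cv2.resize(a,(400,400)),cv2.resize(b,(400,400))]))
for n in('top','side'):print(proj(n,p),proj(n,p+19*M[:,2]))
E
```

```text
clock: 2.1
eef_pos: [448.8, 256.2, 245.8]
tcp_rot: [-3.103, 0.584, -2.967]
force: [-0.7, -0.3, -0.3]
opening: 65.3
grasp_force: 0.0
clock: 3.1
eef_pos: [559.7, 79.4, 244.0]
tcp_rot: [-3.102, 0.58, -2.972]
force: [0.4, 0.4, 0.2]
opening: 65.2
grasp_force: 0.0
[559.7468727   79.4386403  243.98051672] [[-0.824 -0.147  0.547]
 [-0.141  0.989  0.053]
 [-0.548 -0.033 -0.836]] [-0.42 -0.26  0.16  2.15  0.2   0.68  1.35]
[285.5 213.7] [285.6 210.4]
[334.  193.2] [338.3 198.8]
```

View pics/pre.png

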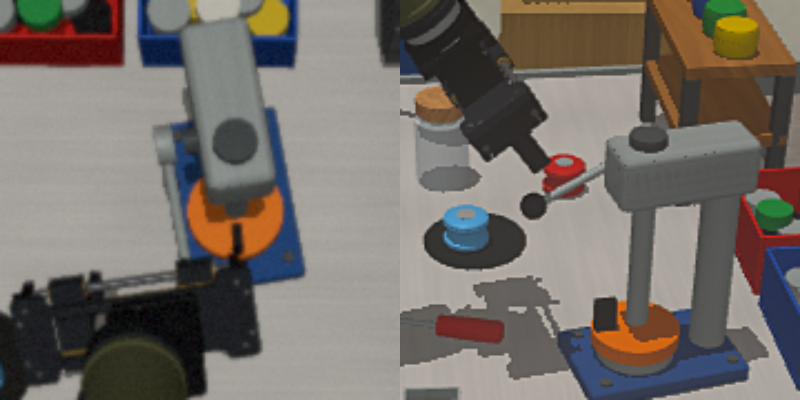

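The arm sits left of the ball, with its tip near (338,199) in the side view, the ball still at (340,222) and nothing touched. Rows fell short because joint 2 is near its limit at a 33° tilt, so I'll use a tilt of about 15° for the lever.

```bash
cat >> h.py <<'E'
from scipy.spatial.transform import Rotation as R
def want(yaw,tilt):
    y=np.radians(yaw); t=np.radians(tilt)
    f=np.array([np.cos(y),np.sin(y),0]); Y=np.array([-f[1],f[0],0]); Z=f*np.sin(t)-np.array([0,0,np.cos(t)])
    return np.c_[np.cross(Y,Z),Y,Z]
def plan(P,yaw,tilt):
    s=ctrl.get_state(); M=R.from_euler('xyz',s['tcp_rot']).as_matrix(); W=want(yaw,tilt)
    print('q',s['q'].round(2),'pos',s['eef_pos'].round(1),'F',s['force'].round(1),'open',round(s['opening'],1),'grip',round(s['grasp_force'],1))
    print('shift units',((np.array(P)-s['eef_pos'])/20).round(2),'turn units',(R.from_matrix(W@M.T).as_rotvec(degrees=True)/5).round(2))
E
python3 -c "
from h import *
plan([552,34.5,250],10.4,15)"
```

```text
q [-0.42 -0.26  0.16  2.15  0.2   0.68  1.35] pos [558.8  82.5 244. ] F [-0.5  0.2 -0.8] open 65.6 grip 0.0
shift units [-0.34 -2.4   0.3 ] turn units [-0.23  3.67  0.28]
```

```bash
python3 -m inch '[[0,0,0.8,-0.05,0.9,0.07,0.5],[0,0,0.5,-0.06,0.9,0.07,0.5],[-0.1,-0.5,0,-0.06,0.9,0.07,0.5],[-0.1,-0.6,0,-0.06,0.97,0.07,0.5],[-0.1,-0.7,0,0,0,0,0.5],[-0.1,-0.6,0,0,0,0,0.5],[0,0,-0.5,0,0,0,0.5],[0,0,-0.5,0,0,0,0.5],[0,0,0,0,0,0,0.5]]'
python3 - <<'E'
from h import *
plan([552,34.5,250],10.4,15)
s=ctrl.get_state();p=s['eef_pos'];M=R.from_euler('xyz',s['tcp_rot']).as_matrix()
for n in('top','side'):
    cv2.imwrite(f'pics/{n}2.png',ctrl.snapshot(n)); print(proj(n,p),proj(n,p+19*M[:,2]))
a=cv2.imread('pics/top2.png')[100:260,230:390];b=cv2.imread('pics/side2.png')[130:310,280:460]
cv2.imwrite('pics/pre2.png',np.hstack([cv2.resize(a,(400,400)),cv2.resize(b,(400,400))]))
E
```

```text
clock: 4.1
eef_pos: [549.3, 35.2, 247.8]
tcp_rot: [3.141, 0.259, -2.959]
force: [-0.1, -0.6, -0.5]
opening: 65.1
grasp_force: 0.0
q [-0.42 -0.09  0.31  1.91  0.01  1.06  1.64] pos [549.3  35.2 247.8] F [-0.1 -0.6 -0.5] open 65.1 grip 0.0
shift units [ 0.14 -0.03  0.11] turn units [-0.   -0.03 -0.02]
[306.2 218.5] [306.1 217.9]
[331.5 201.1] [333.5 207.9]
```

View pics/pre2.png

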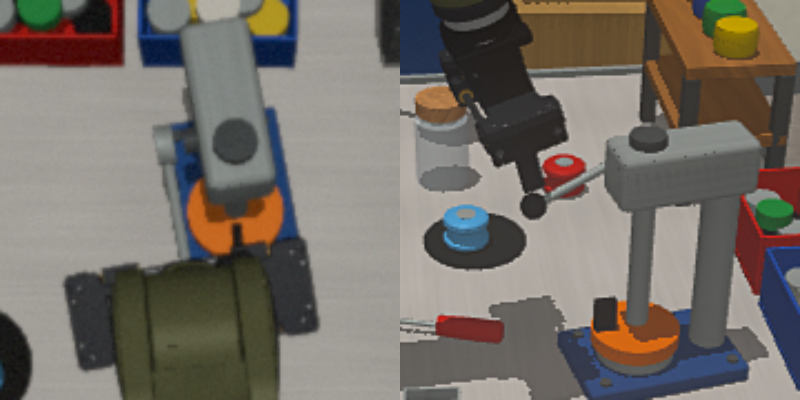

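The gripper is above the ball, aligned, with fingers either side of y≈35. Descend and grip.

```bash
python3 -m inch '[[0.3,0.03,-0.95,0,0,0,0.5],[0.3,0.03,-0.95,0,0,0,0.5],[0.3,0.04,-0.95,0,0,0,0.5],[0,0,0,0,0,0,0.5],[0,0,0,0,0,0,-1],[0,0,0,0,0,0,-1],[0,0,0,0,0,0,-1],[0,0,0,0,0,0,-1],[0,0,0,0,0,0,-1],[0,0,0,0,0,0,-1]]' 20
python3 - <<'E'
from h import *
plan([567,37.3,190.6],10.4,15)
# arc points from current ball angle, pivot from measured origin
y=np.radians(10.4);f=np.array([np.cos(y),np.sin(y),0]);
for d in range(-22,50,10):
    a=np.radians(d); q=130*(-np.cos(a)*f+np.array([0,0,np.sin(a)])); print(d,(q-130*(-np.cos(np.radians(-22))*f+np.array([0,0,np.sin(np.radians(-22))]))).round(1)/20)
E
```

```text
clock: 5.2
eef_pos: [569.0, 38.5, 193.9]
tcp_rot: [3.139, 0.263, -2.959]
force: [-0.7, 1.4, 0.4]
opening: 26.4
grasp_force: 20.0
q [-0.42 -0.01  0.32  1.95 -0.03  0.94  1.67] pos [569.   38.5 193.9] F [-0.7  1.4  0.4] open 26.4 grip 20.0
shift units [-0.1  -0.06 -0.16] turn units [-0.04  0.01 -0.02]
-22 [0. 0. 0.]
-12 [-0.325 -0.06   1.085]
-2 [-0.46  -0.085  2.21 ]
8 [-0.405 -0.075  3.34 ]
18 [-0.155 -0.03   4.445]
28 [0.285 0.05  5.485]
38 [0.89  0.165 6.435]
48 [1.65  0.305 7.265]
```

The ball is gripped (opening 26.4, 20 N). Raise it along the arc.

```bash
python3 -m inch '[[-0.2,-0.04,0.54,0,0,0,-1],[-0.13,-0.02,0.55,0,0,0,-1],[-0.1,-0.02,0.56,0,0,0,-1],[-0.04,0,0.56,0,0,0,-1],[0.01,0,0.57,0,0,0,-1],[0.04,0.01,0.56,0,0,0,-1],[0.1,0.02,0.55,0,0,0,-1],[0.15,0.03,0.55,0,0,0,-1],[0.2,0.03,0.53,0,0,0,-1],[0.24,0.05,0.51,0,0,0,-1]]' 20; python3 -m inch '[[0.28,0.05,0.49,0,0,0,-1],[0.32,0.06,0.46,0,0,0,-1],[0.22,0.04,0.26,0,0,0,-1]]'
```

```text
clock: 6.2
eef_pos: [571.3, 38.8, 301.8]
tcp_rot: [3.139, 0.254, -2.959]
force: [-7.8, 3.5, -2.0]
opening: 26.4
grasp_force: 20.0
clock: 6.5
eef_pos: [588.3, 42.0, 327.3]
tcp_rot: [3.139, 0.256, -2.959]
force: [-8.8, 3.3, 1.6]
opening: 26.4
grasp_force: 20.0
```

```bash
python3 -m inch '[[0.22,0.04,0.25,0,0,0,-1],[0,0,0,0,0,0,-1]]'; python3 -m inch '[[0.15,0.03,0.16,0,0,0,-1],[0,0,0,0,0,0,-1]]'
python3 - <<'E'
from h import *
plan([0,0,0],10.4,15)
b=ctrl.snapshot('side')[130:310,280:460]
cv2.imwrite('pics/up.png',cv2.resize(b,(480,480)))
E
```

```text
clock: 6.7
eef_pos: [593.7, 43.0, 333.1]
tcp_rot: [3.139, 0.259, -2.958]
force: [-8.0, 4.4, 3.9]
opening: 25.9
grasp_force: 19.9
clock: 6.9
eef_pos: [596.4, 43.6, 335.9]
tcp_rot: [3.139, 0.259, -2.959]
force: [-7.5, 4.4, 2.7]
opening: 25.8
grasp_force: 19.9
q [-0.43 -0.02  0.32  1.67 -0.02  1.23  1.65] pos [596.4  43.6 335.9] F [-7.5  4.4  2.7] open 25.8 grip 19.9
shift units [-29.82  -2.18 -16.79] turn units [-0.02 -0.04 -0.03]
```

View pics/up.png

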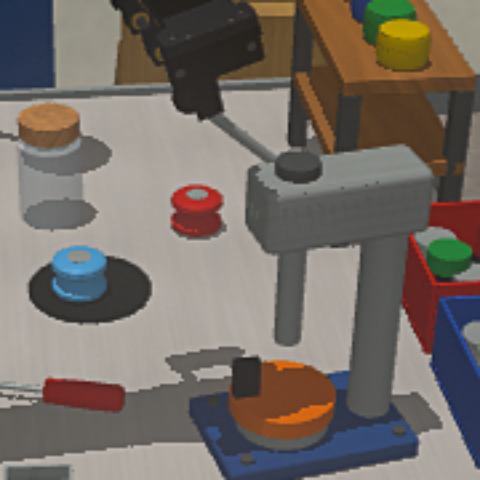

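Plunger is well up and the lever is near the top. I'll nudge until the stop is felt.

```bash
python3 -m inch '[[0.13,0.03,0.14,0,0,0,-1],[0,0,0,0,0,0,-1]]'; python3 -m inch '[[0.13,0.03,0.13,0,0,0,-1],[0,0,0,0,0,0,-1]]' ;  python3 -m inch '[[0.13,0.03,0.13,0,0,0,-1],[0,0,0,0,0,0,-1]]'
```

```text
clock: 7.15
eef_pos: [599.1, 44.0, 338.5]
tcp_rot: [3.139, 0.259, -2.958]
force: [-5.7, 3.9, 2.0]
opening: 25.6
grasp_force: 19.8
clock: 7.35
eef_pos: [601.8, 44.6, 340.8]
tcp_rot: [3.139, 0.259, -2.958]
force: [-5.7, 3.2, -0.1]
opening: 25.3
grasp_force: 19.5
clock: 7.55
eef_pos: [602.0, 44.6, 340.9]
tcp_rot: [3.139, 0.251, -2.959]
force: [-10.0, 2.8, -3.4]
opening: 25.4
grasp_force: 19.1
```

Position has stopped advancing and the force jumped, so the lever is at the stop. Release and back off along the tool axis.

```bash
python3 -m inch '[[-0.05,-0.01,-0.05,0,0,0,0.3],[0,0,0,0,0,0,0.3],[0,0,0,0,0,0,0.3],[0,0,0,0,0,0,0.3],[-0.26,-0.05,0.96,0,0,0,0.3],[-0.26,-0.05,0.96,0,0,0,0.3],[-0.26,-0.05,0.96,0,0,0,0.3],[-0.26,-0.05,0.7,0,0,0,0.3]]'; python3 -m inch '[[-0.2,-1,0,0,0,0,0.3],[-0.2,-1,0,0,0,0,0.3],[-0.2,-1,0,0,0,0,0.3],[-0.2,-1,0,0,0,0,0.3],[-0.2,-1,-0.5,0,0,0,0.3],[0,-1,-1,0,0,0,0.3],[0,-1,-1,0,0,0,0.3],[0,-1,-1,0,0,0,0.3],[0,0,-1,0,0,0,0.3],[0,0,-1,0,0,0,0.3]]'
python3 - <<'E'
from h import *
plan([601.7,-10,137],10.4,34)
for n in('top','side'): cv2.imwrite(f'pics/{n}3.png',ctrl.snapshot(n))
a=cv2.imread('pics/top3.png')[100:260,230:390];b=cv2.imread('pics/side3.png')[130:310,280:460]
cv2.imwrite('pics/chk3.png',np.hstack([cv2.resize(a,(400,400)),cv2.resize(b,(400,400))]))
E
```

```text
clock: 8.35
eef_pos: [584.6, 39.1, 415.9]
tcp_rot: [-3.141, 0.265, -2.96]
force: [-0.7, 0.1, 0.0]
opening: 56.4
grasp_force: 0.0
clock: 9.35
eef_pos: [564.2, -121.7, 303.5]
tcp_rot: [-3.141, 0.263, -2.962]
force: [-0.3, -0.0, -0.2]
opening: 56.5
grasp_force: 0.0
q [-0.29 -0.05  0.5   1.76 -0.08  1.18  1.99] pos [ 564.2 -121.7  303.5] F [-0.3 -0.  -0.2] open 56.5 grip 0.0
shift units [ 1.88  5.59 -8.32] turn units [ 0.68 -3.73  0.02]
```

View pics/chk3.png

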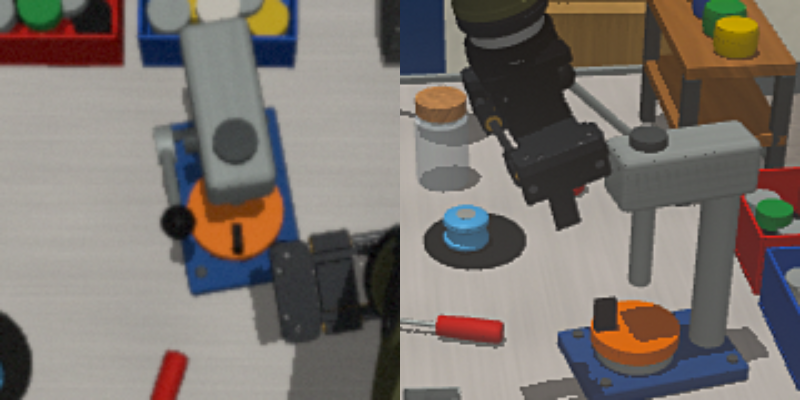

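The lever is up with the ball at top px (301,189), and the fin is clear at (325,195). I'll check the ball against the stop angle and refine the fin.

Run:
```python
from h import *
np.set_printoptions(precision=1,suppress=True)
I=cv2.imread('pics/top3.png');g=I.max(2)
m=np.zeros((480,640),np.uint8);m[178:200,290:311]=(g[178:200,290:311]<60)*255
c=max(cv2.findContours(m,0,1)[0],key=cv2.contourArea);b=cv2.minEnclosingCircle(c);print('ball',b)
y=np.radians(10.4);f=np.array([np.cos(y),np.sin(y),0]);Y=np.array([-f[1],f[0],0]);O=np.array([674.5,2.5,0])
for d in(35,40,45):
    a=np.radians(d);p=O+20*f+58*Y+[0,0,240]+130*(-np.cos(a)*f+np.array([0,0,np.sin(a)]));print(d,p,proj('top',p))
# fin: two views, dark mask centroid of right/lower parts
w=1-np.clip((g[186:204,319:331].astype(float)-30)/155,0,1); w[:3]=0; w[-2:]=0
v,u=np.mgrid[186:204,319:331]; 
for r in range(190,202): 
    k=w[r-186]*(np.abs(u[0]-325)<4); print(r,round((k*u[0]).sum()/k.sum(),2),round(k.sum(),1),end=' | ')
S=cv2.imread('pics/side3.png').max(2); print()
print(S[262:284,364:380])
```

```text
ball ((301.5, 189.0), 7.43313455581665)
35 [579.   43.9 314.6] [300.9 197.6]
40 [585.8  45.2 323.6] [300.1 193.3]
45 [593.3  46.6 331.9] [299.3 188.5]
190 324.22 3.3 | 191 324.25 3.6 | 192 324.27 3.6 | 193 324.28 3.6 | 194 324.55 3.5 | 195 324.61 3.5 | 196 324.63 3.6 | 197 324.75 3.8 | 198 324.8 3.9 | 199 324.61 4.3 | 200 324.77 3.9 | 201 324.79 2.8 | 
[[180 180 179 180 184 184 185 185 185 184 186 189 187 187 181 180]
 [180 181 181 185 190 196 198 198 199 193 142 143 109 194 184 180]
 [181 182 180 132  94  61  60  33  35  36  37  38  45 113 189 180]
 [180 183 183  86  37  45  50  52  52  53  53  51  41  71 196 196]
 [180 185 187  95  45  55  56  55  53  54  53  51  44  87 241 223]
 [181 185 186  53  46  52  53  52  54  53  53  51  46  86 238 220]
 [181 185 187  54  47  52  54  53  54  53  52  52  50  85 240 222]
 [181 183 188  56  46  52  55  54  52  53  53  50  49  85 243 228]
 [180 183 187  55  48  53  53  53  54  53  54  51  49  88 234  97]
 [181 183 184  55  47  52  54  53  52  53  54  50  49 107 234 107]
 [181 185 185  64  48  53  53  54  52  54  53  51  49 105 244 227]
 [180 185 199  62  48  52  53  53  53  52  53  49  49 103 239 219]
 [178 187 223  41  48  52  54  54  54  54  53  50  48 104 239 227]
 [179 191 238  46  49  53  54  54  54  53  53  51  49 107 239 226]
 [190 198 243  47  48  52  54  53  52  52  51  50  48  74 130 228]
 [ 64  81 240  48  48  49  49  48  47  50  48  48  48  73 131 229]
 [132  73 184 120  52  50  49  50  52  51  55  55  71  89 126 225]
 [133 102 141 240 111  85 184 188 247 243 243 241 238 234 227 221]
 [132 101 132 191 241 237 231 226 223 221 221 220 220 220 217 216]
 [130  99 126 133 207 227 221 218 217 216 216 216 216 216 216 215]
 [128  98 129 122 129 215 225 220 217 216 215 216 216 215 216 216]
 [131 130 132 131 123 114 194 225 222 218 217 216 216 216 216 216]]
```

```bash
python3 -m inch '[[0,0,-1,0.17,-0.93,0,0.3],[0,0.2,-1,0.17,-0.93,0,0.3],[0,0.5,-1,0.17,-0.93,0,0.3],[0,0.5,-1,0.17,-0.93,0,0.3],[0,0.6,-1,0,0,0,0.3],[0,0.6,-0.5,0,0,0,0.3],[0,0.6,-0.4,0,0,0,0.3],[0,0.6,-0.3,0,0,0,0.3],[0,0,0,0,0,0,0.3]]'; python3 -c "
from h import *
plan([601.7,-9,137],10.4,34)"
```

```text
clock: 10.35
eef_pos: [564.9, -46.1, 180.3]
tcp_rot: [-3.14, 0.592, -2.955]
force: [0.2, -0.2, 0.3]
opening: 56.3
grasp_force: 0.0
q [-0.33 -0.19  0.44  2.23 -0.18  0.53  2.01] pos [564.9 -46.1 180.3] F [ 0.2 -0.2  0.3] open 56.3 grip 0.0
shift units [ 1.84  1.85 -2.16] turn units [ 0.01 -0.01 -0.05]
```

Lever confirmed at 45°: the ball at row 189.0 against 188.5 expected. Fin estimate is about (641,-2,80). Approach to standoff, then in along the tool axis.

```bash
python3 -m inch '[[0.7,0.63,-0.83,0,0,0,0.3],[0.7,0.63,-0.83,0,0,0,0.3],[0.75,0.65,-0.84,0,0,0,0.3],[0,0,0,0,0,0,0.3],[0.55,0.1,-0.83,0,0,0,0.3],[0.55,0.1,-0.83,0,0,0,0.3],[0.55,0.1,-0.83,0,0,0,0.3],[0,0,0,0,0,0,0.3]]' 10
python3 - <<'E'
from h import *
plan([641.2,-2,80],10.4,34)
s=ctrl.get_state();p=s['eef_pos'];M=R.from_euler('xyz',s['tcp_rot']).as_matrix()
b=ctrl.snapshot('side');cv2.imwrite('pics/side4.png',b);cv2.imwrite('pics/grasp.png',cv2.resize(b[200:320,320:460],(700,600),interpolation=cv2.INTER_CUBIC));print(proj('side',p),proj('side',p+19*M[:,2]))
E
```

```text
clock: 11.15
eef_pos: [640.8, -4.4, 79.4]
tcp_rot: [-3.141, 0.591, -2.959]
force: [-0.4, -0.6, -0.6]
opening: 56.9
grasp_force: 0.0
q [-0.36  0.15  0.41  2.17 -0.62  0.31  2.32] pos [640.8  -4.4  79.4] F [-0.4 -0.6 -0.6] open 56.9 grip 0.0
shift units [0.02 0.12 0.03] turn units [ 0.01 -0.03 -0.01]
[371.6 270.1] [375.5 274.8]
```

View pics/grasp.png

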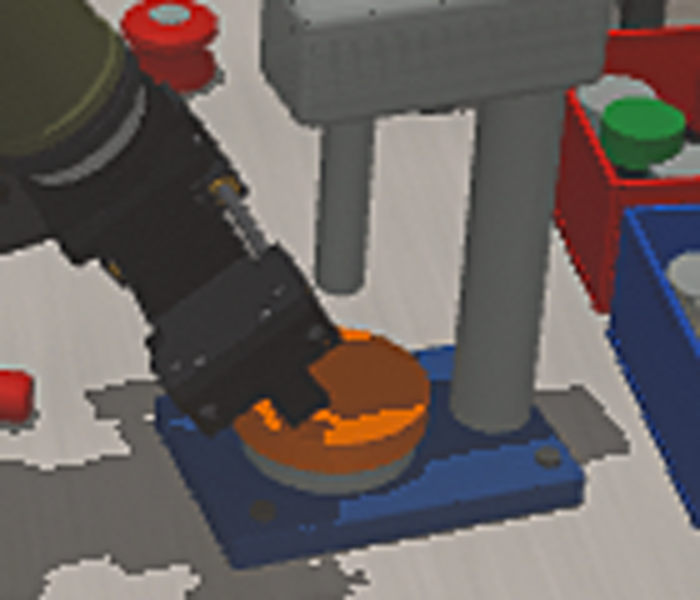

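Fingers straddle the fin. Nudge +y 2 mm and close gently, then firm up.

```bash
python3 -m inch '[[0,0.1,0,0,0,0,-1],[0,0,0,0,0,0,-1],[0,0,0,0,0,0,-1],[0,0,0,0,0,0,-1],[0,0,0,0,0,0,-1],[0,0,0,0,0,0,-1],[0,0,0,0,0,0,-1],[0,0,0,0,0,0,-1]]' 8
```

```text
clock: 12.0
eef_pos: [640.6, -2.6, 80.4]
tcp_rot: [-3.141, 0.593, -2.96]
force: [-0.0, -1.0, -0.3]
opening: 10.7
grasp_force: 7.9
```

Opening is 10.7, which is the fin, with almost no side force. Firm up and lift 30 mm.

```bash
python3 -m inch '[[0,0,0,0,0,0,-1],[0,0,0,0,0,0,-1],[0,0,0.2,0,0,0,-1],[0,0,0.2,0,0,0,-1],[0,0,0.2,0,0,0,-1],[0,0,0.3,0,0,0,-1],[0,0,0.3,0,0,0,-1],[0,0,0.3,0,0,0,-1]]' 45;  python3 -c "
from h import *
plan([640.6,-2.6,110],10.4,34)"
```

```text
clock: 12.8
eef_pos: [639.5, -1.1, 109.8]
tcp_rot: [3.141, 0.591, -2.958]
force: [0.2, 1.0, -2.9]
opening: 9.4
grasp_force: 44.5
q [-0.42  0.09  0.47  2.15 -0.46  0.36  2.17] pos [639.5  -1.1 109.8] F [ 0.2  1.  -2.9] open 9.4 grip 44.5
shift units [ 0.05 -0.07  0.01] turn units [ 0.   -0.03 -0.03]
```

```bash
python3 -m inch '[[-0.1,-0.6,0,0,0,0,-1],[-0.2,-0.9,0,0,0,0,-1],[-0.3,-0.9,0,0,0,0,-1],[-0.4,-0.9,0,0,0,0,-1],[-0.4,-0.9,0,0,0,-0.5,-1],[-0.4,-0.9,0,0,0,-0.5,-1],[-0.4,-0.9,0,0,0,-0.5,-1],[-0.4,-0.9,0,0,0,-0.5,-1],[-0.4,-0.9,0,0,0,-0.5,-1],[-0.4,-0.9,0,0,0,-0.5,-1]]';  python3 -c "
from h import *
plan([525,-265,110],-19.6,34)"
```

```text
clock: 13.8
eef_pos: [571.9, -175.9, 110.3]
tcp_rot: [3.141, 0.592, 3.061]
force: [0.7, 0.1, -1.1]
opening: 9.9
grasp_force: 44.5
q [-0.24 -0.01  0.58  2.24 -0.41  0.36  2.18] pos [ 571.9 -175.9  110.3] F [ 0.7  0.1 -1.1] open 9.9 grip 44.5
shift units [-2.34 -4.45 -0.02] turn units [-0.01 -0.01 -3.  ]
```

```bash
python3 -m inch '[[-0.46,-0.9,0,0,0,-0.6,-1],[-0.47,-0.9,0,0,0,-0.6,-1],[-0.47,-0.9,-0.2,0,0,-0.6,-1],[-0.47,-0.9,-0.3,0,0,-0.6,-1],[-0.47,-0.85,-0.4,0,0,-0.6,-1],[0,0,-0.5,0,0,0,-1],[0,0,-0.3,0,0,0,-1],[0,0,0,0,0,0,-1]]';  python3 - <<'E'
from h import *
plan([525,-265,50],-19.6,34)
for n in('top','side'): cv2.imwrite(f'pics/{n}5.png',ctrl.snapshot(n))
a=cv2.imread('pics/top5.png')[150:310,350:510];b=cv2.imread('pics/side5.png')[280:440,270:430]
cv2.imwrite('pics/mat.png',np.hstack([cv2.resize(a,(400,400)),cv2.resize(b,(400,400))]))
E
```

```text
clock: 14.6
eef_pos: [524.8, -264.1, 75.1]
tcp_rot: [3.141, 0.59, 2.801]
force: [-0.2, 0.8, -0.8]
opening: 9.6
grasp_force: 44.5
q [-0.16  0.03  0.63  2.3  -0.37  0.25  2.03] pos [ 524.8 -264.1   75.1] F [-0.2  0.8 -0.8] open 9.6 grip 44.5
shift units [ 0.01 -0.05 -1.26] turn units [-0.02 -0.04 -0.02]
```

View pics/mat.png

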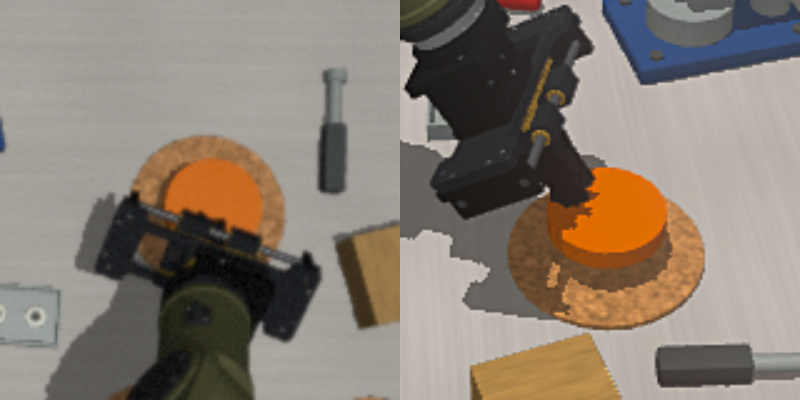

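The cover is held level over the large mat, near its centre: cover at crop (213,205), mat at (208,210), and the nest is clear. Lower until contact.

```bash
python3 -m inch '[[0,0,-0.3,0,0,0,-1],[0,0,-0.3,0,0,0,-1],[0,0,-0.3,0,0,0,-1],[0,0,-0.15,0,0,0,-1],[0,0,0,0,0,0,-1]]'; python3 -m inch '[[0,0,-0.1,0,0,0,-1],[0,0,0,0,0,0,-1]]'; python3 -m inch '[[0,0,-0.05,0,0,0,-1],[0,0,0,0,0,0,-1]]'
```

```text
clock: 15.2
eef_pos: [525.8, -264.7, 55.4]
tcp_rot: [3.142, 0.593, 2.801]
force: [-1.0, 0.0, -2.2]
opening: 9.6
grasp_force: 44.5
clock: 15.4
eef_pos: [525.9, -265.0, 53.6]
tcp_rot: [-3.142, 0.593, 2.801]
force: [0.3, 0.6, -2.4]
opening: 9.9
grasp_force: 44.5
clock: 15.6
eef_pos: [525.6, -265.1, 52.3]
tcp_rot: [-3.141, 0.593, 2.8]
force: [0.4, 0.5, -1.9]
opening: 9.9
grasp_force: 44.5
```

```bash
python3 -m inch '[[0,0,-0.05,0,0,0,-1],[0,0,0,0,0,0,-1]]'; python3 -m inch '[[0,0,-0.05,0,0,0,-1],[0,0,0,0,0,0,-1]]'; python3 -m inch '[[0,0,-0.05,0,0,0,-1],[0,0,0,0,0,0,-1]]'
```

```text
clock: 15.8
eef_pos: [525.6, -265.1, 51.2]
tcp_rot: [-3.141, 0.593, 2.8]
force: [-0.7, 0.5, -2.1]
opening: 9.4
grasp_force: 44.5
clock: 16.0
eef_pos: [525.9, -265.3, 50.5]
tcp_rot: [-3.141, 0.593, 2.8]
force: [0.3, -0.1, -1.5]
opening: 9.7
grasp_force: 44.7
clock: 16.2
eef_pos: [526.4, -265.6, 50.3]
tcp_rot: [3.141, 0.595, 2.8]
force: [-3.1, 1.4, 6.1]
opening: 9.5
grasp_force: 44.8
```

Contact felt (+6 N at z 50.3, as expected). Release and retreat along the tool axis.

```bash
python3 -m inch '[[0,0,0,0,0,0,-0.2],[0,0,0,0,0,0,-0.1],[0,0,0,0,0,0,-0.1],[0,0,0,0,0,0,-0.1],[-0.26,0.09,0.41,0,0,0,-0.1],[-0.26,0.09,0.41,0,0,0,-0.1],[-0.5,0.18,0.8,0,0,0,-0.1],[-0.4,0.18,0.9,0,0,0,-0.1],[0,0,1,0,0,0,-0.1],[0,0,1,0,0,0,-0.1]]'; python3 -m inch '[[0,0.6,0.8,0,0.5,0,-0.1],[0,0.8,0.8,0,0.5,0,-0.1],[0,1,0.8,0,0.5,0,-0.1],[0,1,0.5,0,0.5,0,-0.1],[0,1,0.5,0,0,0,-0.1],[0,1,0,0,0,0,-0.1],[0,0,0,0,0,0,-0.1],[0,0,0,0,0,0,-0.1]]'
python3 - <<'E'
from h import *
for n in('top','side'): cv2.imwrite(f'pics/{n}6.png',ctrl.snapshot(n))
for n,box in(('top',(395,190,470,275)),('side',(305,340,400,415))):
    I=cv2.imread(f'pics/{n}6.png');h=cv2.cvtColor(I,cv2.COLOR_BGR2HSV);x0,y0,x1,y1=box
    m=np.zeros((480,640),np.uint8);m[y0:y1,x0:x1]=cv2.inRange(h,(5,225,60),(20,255,255))[y0:y1,x0:x1]
    c=max(cv2.findContours(m,0,1)[0],key=cv2.contourArea)
    P=np.float32([onz(n,*p[0],24)[:2] for p in c]);print(n,'cover',cv2.minEnclosingCircle(P))
a=cv2.imread('pics/top6.png')[90:290,280:520];b=cv2.imread('pics/side6.png')[150:430,280:460]
cv2.imwrite('pics/end.png',np.hstack([cv2.resize(a,(480,400)),cv2.resize(b,(257,400))]))
plan([0,0,0],0,0)
E
```

```text
clock: 17.2
eef_pos: [497.3, -254.1, 139.6]
tcp_rot: [-3.141, 0.593, 2.801]
force: [0.9, -0.0, -0.1]
opening: 39.2
grasp_force: 0.0
clock: 18.0
eef_pos: [497.5, -146.6, 206.7]
tcp_rot: [-3.077, 0.427, 2.833]
force: [0.7, -0.8, 0.8]
opening: 39.2
grasp_force: 0.0
top cover ((527.9449462890625, -257.9999694824219), 1.7955986261367798)
side cover ((559.341064453125, -275.021240234375), 47.657554626464844)
q [-0.11 -0.25  0.23  2.17  0.27  0.82  1.22] pos [ 497.3 -147.4  206.6] F [ 0.  -0.3 -0. ] open 39.5 grip 0.0
shift units [-24.87   7.37 -10.33] turn units [1.48 4.74 3.67]
```

View pics/end.png

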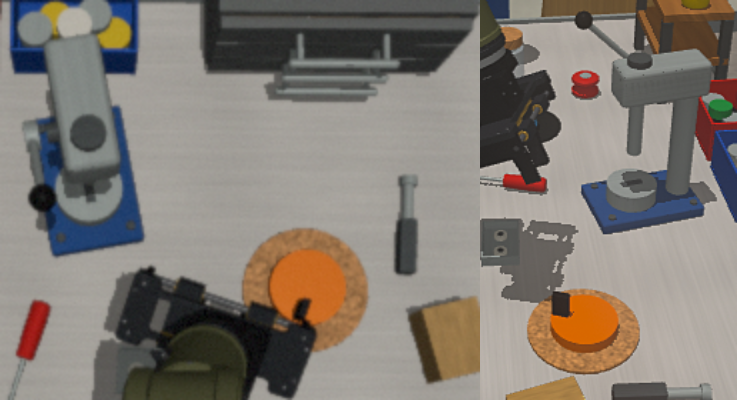

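The cover is upright on the mat, centred at (559,-275) against the mat's (557,-277). The lever ball is still at top px (301,188), the nest is bare, and the arm is clear of everything.

```bash
python3 -c "
from h import *
print(ctrl.job_done())"
```

```text
the job is handed in; nothing more can be done
None
```

I handed the job in at about 18 s: the lever is up at its stop, and the cover sits right way up, wholly on the large cork mat and within about 3 mm of its centre by my camera measurement.

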